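# Lock the backup-power box cover with its quarter-turn stud

## Robot

A 6-joint arm with a two-finger parallel gripper is mounted at the origin on the work surface. World frame = base frame: x ahead of the robot, y to its left, z up, the work surface at z = 0. Lengths are in m, angles in rad, forces in N, time in s.
With the tool pointing down it reaches from about 0.35 to 0.975 m from the base axis. Payload 4.9 kg.
Tool frame: the origin (TCP) lies between the finger pads; the fingertips stand ctrl.tcp_to_tips ahead of it and the grasp point (between the pads) lies 11 mm behind it (ctrl.tcp_to_tips is the distance from the TCP to the fingertips, in m); z points along the fingers, y is the line along which they close (so a half turn about z gives the same grasp; the last joint's range is limited). The gripper opens to 85 mm and grips with 20 to 120 N. Pads are 22 mm wide; open, the fingers measure 114 mm over their backs; the gripper's body (76 mm by 85 mm) begins 54 mm behind the grasp point. The pads swing forward as they close: fully open they stand 13 mm farther back than shut.
Start: joints at [1.17, 0.053, 1.613, -0, 1.476, -0.119], TCP at [0.174, 0.6, 0.239] pointing down, gripper open.
Joint ranges: [-3.01, 3.01], [-1.01, 2.22], [0.06, 2.58], [-1.02, 4.17], [0.09, 2.62], [-3.14, 3.14]. Speed limits (rad/s): [2.57, 2.57, 3.14, 3.14, 3.14, 3.14].

## Interface

Orientations are given as a rotation vector (axis times angle).
In Python, from bench import ctrl gives the robot as it stands.
- The arm moves only by the tool step_arm, never from a script. Its arguments are lists of equal length, an entry for each row: "dp": the shift along the tool's x, y, z as a fraction of full scale, a list of three; "dr": the turn, a rotation vector about the tool's x, y, z as a fraction of full scale, a list of three. A call has 1 to 8 rows; each row shifts and turns the commanded pose from where the row before left it, along the tool's axes as they then stand; what a row does not reach is not made up. Full scale, the value 1, is 0.025 m for a shift and 0.08 rad for a turn. A row lasts 1/12 s, in which the tool goes at most 41.7 mm and 7.16 degrees, less where a joint would pass 70% of its speed; a pose out of reach is approached as far as the arm can. A call with a number of a shift or a turn outside -1 to 1 is refused whole. A call with a gripper value outside its range is refused whole. "gripper" is the closure, from -1 (fully open) to 1 (shut), so that 0 is half open, set as the call begins (left out, the last holds). The fingers move at their own pace and stop on an object; "newtons" is the grip in N (left out, the last holds). Time passes only in rows, so rows that do not move let the fingers close. It gives the time, the measured TCP pose, the force, the opening and the grip force at its end, in the units of the state.
- ctrl.observe(): the state, without advancing time (a new reading comes with each control period).
- ctrl.grab_frame(name): name is "side" or "top"; returns a dict with "image" (384x512x3 uint8, red, green, blue), "range_z" (384x512 float32, m along the optical axis (not along the pixel's ray), 0 where there is no reading), "fx", "fy", "cx", "cy" (pixels), "k1" (the pictures are not rectified: a ray, as slopes to the right and down, at radius r is drawn at 1 + k1 r^2 times it, then the intrinsics apply), "cam_to_world" (4x4, takes a point from camera to world coordinates). Camera axes: x right, y up, looking along -z (the intrinsics and any distortion apply to the point x, -y, -z); pixel columns grow to the right and rows downward; lengths in m; the calibration is good to about 2 mm. A picture is of the moment at which its call begins.
- ctrl.hand_in(): hands the job in; it is judged then, once.
The state is a dict: "clock": time; "q": joint angles; "dq": joint speeds; "tau": joint torques, N m; "ee_pos": TCP position; "tcp_rot": TCP orientation; "contact_force": force on the tool from outside, world axes, zero at the start; "wrist_torque": the same for the moment, N m; "finger_gap": finger opening in m; "grasp_force": force on a finger pad.
Only numpy, scipy, OpenCV 4.12 (cv2) and the standard library are available. Lean on these libraries where they do the work, as an engineer would, in place of code of your own. Each camera call takes 0.05 s, during which the arm holds its last target. There are 200 camera calls.

## Task

The cover of the backup-power box on the desk needs its fastener back: take the winged stud out of the wooden desk tidy, fit its cross bar through the slot in the round well of the cover, push it in against the spring and turn it a quarter turn clockwise (seen from above) until it locks, then let go. Feel your way in and never press the stud against the box with more than about 20 newtons; leave the other things on the desk where they are.

Things in the scene. Friction and masses are not known exactly. Their poses are not given: they have to be found in the camera images.
- stud_grip (a point): Centre (half-way up) of the wing grip of the loose quarter-turn stud (80 g). x along the wing, which is parallel to the cross bar; z up along the shaft. Black plastic wing 34 mm long (x), 10 mm thick (y), 24 mm high, on a steel flange 52 mm wide, 3 mm thick: flange top 12 mm, underside 15 mm below this point. At first it stands in the tidy, flange on top, and lifts straight out.
- stud_foot (a point): Lowest point of the stud, 53 mm below the wing's centre. Above it: a rounded foot (as wide and long as the bar) 4.5 mm high, then the steel cross bar 36 x 10 x 6 mm (x, y, z; top 42.5 mm below the wing's centre), then the shaft, 14 mm thick, up to the flange.
- tidy: Fixed pale wood desk tidy block 120 x 80 x 48 mm (x, y, z) with a round pocket 40 mm in diameter and 43 mm deep, 20 mm towards its -x end, and two small pencil holes. Origin: centre of its underside.
- keyhole (a point): Centre of the round well (44 mm) in the box's white cover, level with the cover's flat top, 68 mm above the desk. z up; x along the slot, 42 x 13 mm, of the steel receptacle in the well, and along two small raised ridges on the cover. The receptacle's depth is NOT measured: its top lies 4 to 16 mm below the cover's top, different each time. The bar enters straight down, wing along x.
- spring (a point): Axis of the sprung plunger under the slot (a point 20 mm below the cover's top, not its height). The foot meets it 8.5 mm below the receptacle's top; it resists with 3 N plus 0.6 N per mm. After 9.5 mm (8.7 N) the bar is free to turn; hard stop at 11 mm (9.6 N). Pressed less, the bar jams in the slot. It turns clockwise only (from above), 90 degrees, to a stop with about 5 degrees of play.
- ups: Backup-power box: fixed grey plastic box, white cover, 180 x 130 x 68 mm (x, y, z), the well in the middle of its top. Origin: centre of its underside; its x is the slot's x. Eased up or let go after the quarter turn, the spring lifts the stud 3.5 to 5 mm into a notch across the slot: locked, wing along y, flange underside 7.5 to 19.5 mm above the cover; unlocked it stands 6 mm higher.
- mug: Blue ceramic mug, loose bystander, 82 mm wide, 95 mm tall; origin under its centre.
- pen_cup: Green plastic pen cup, loose bystander, 76 mm wide, 100 mm tall; origin under its centre.
- stapler: Steel stapler lying on the desk, loose bystander, 130 x 34 x 48 mm; origin under its centre.
- tape_dispenser: Aluminium tape dispenser, loose bystander, 150 x 60 x 80 mm; origin under its centre.
- eraser: White eraser, loose bystander, 55 x 24 x 14 mm; origin under its centre.
- phone: Black phone lying flat, loose bystander, 150 x 72 x 9 mm; origin under its centre.
- calculator: Grey desk calculator, loose bystander, 140 x 80 x 17 mm; origin under its centre.
Not all that is in view belongs to the job. What is shaped like the part that bears stud_grip but orange or pink is not meant.

How it is judged:
By the outcome, as a careful person would: the job done as asked, in the order asked, and still so for the second after the job is handed in, with the robot touching nothing.
It also fails if it takes over 67 s, if anything falls off the work surface, if the arm or the gripper's body presses on something with over 40 N, if the wrist force passes 120 N, or if a joint passes its speed limit or range.

## Working session

There is one attempt and no reset: what is moved stays moved. The work goes in short steps, Python scripts to look and compute and a tool call to move; the robot and the scene stay as the last step left them, time stands still between calls to the robot, and variables do not carry over. Pictures are saved under pics/ and viewed, at most 10 in all, crops included, and the job is handed in when it is done.

Besides the shell and the picture viewer there is one more tool, called after ">>>" as name(argument=value, ...) on one line, values as JSON. step_arm: Moves the arm, as the interface text tells. Its arguments: {"type":"object","properties":{"dp":{"type":"array"},"dr":{"type":"array"},"gripper":{"type":"number"},"newtons":{"type":"number"}},"required":["dp","dr"]}

```bash
mkdir -p pics
cat > h.py <<'E'
import numpy as np, cv2
from bench import ctrl
def grab(n):
    f=ctrl.grab_frame(n); np.savez(f'{n}.npz',**f); return f
def load(n): return dict(np.load(f'{n}.npz'))
def K(f): return np.array([[f['fx'],0,f['cx']],[0,f['fy'],f['cy']],[0,0,1]],float)
def rays(f,uv):
    uv=np.asarray(uv,float).reshape(-1,1,2)
    p=cv2.undistortPoints(uv,K(f),np.array([float(f['k1']),0,0,0]))[:,0]
    d=np.c_[p[:,0],-p[:,1],-np.ones(len(p))]
    return f['cam_to_world'][:3,3], d@f['cam_to_world'][:3,:3].T
def onplane(f,uv,z):
    o,d=rays(f,uv); return o+d*((z-o[2])/d[:,2])[:,None]
def bydepth(f,uv):
    o,d=rays(f,uv); uv=np.asarray(uv,int).reshape(-1,2)
    return o+d*f['range_z'][uv[:,1],uv[:,0]][:,None]
def save(f,name,crop=None,s=1):
    im=f['image'][:,:,::-1]
    if crop: x0,y0,x1,y1=crop; im=im[y0:y1,x0:x1]
    cv2.imwrite('pics/'+name,cv2.resize(im,None,fx=s,fy=s,interpolation=cv2.INTER_CUBIC))
E
python3 - <<'E'
from h import *
for n in('top','side'):
    f=grab(n); save(f,n+'0.png',s=1.5); print(n,f['cam_to_world'].round(3).tolist(),f['fx'],f['k1'])
print(ctrl.observe(),ctrl.tcp_to_tips)
E
```

```text
top [[-0.006, 0.991, -0.132, 0.395], [-1.0, -0.004, 0.018, 0.004], [0.017, 0.132, 0.991, 1.161], [0.0, 0.0, 0.0, 1.0]] 423.4389213864686 0.034653825404781284
side [[0.938, 0.17, -0.302, 0.197], [-0.346, 0.469, -0.812, -0.919], [0.003, 0.867, 0.499, 0.62], [0.0, 0.0, 0.0, 1.0]] 456.8032274779251 0.029544189826442732
{'clock': 0.1, 'q': array([ 1.17001727e+00,  5.32914308e-02,  1.61417748e+00, -2.44071680e-05,
        1.47602505e+00, -1.19031577e-01]), 'dq': array([ 1.39029074e-03,  4.70843536e-05, -3.20987934e-03,  7.00960752e-05,
       -1.80512322e-04,  1.08532448e-04]), 'tau': array([ 7.23921348e-04, -3.94903135e+01, -3.71365356e+01,  2.98999601e-05,
        3.88669461e-03,  1.61185966e-05]), 'ee_pos': array([0.1735746 , 0.59982576, 0.23817318]), 'tcp_rot': array([-4.41036414e-01, -3.11000974e+00,  2.89563077e-03]), 'contact_force': array([-0.19323167, -0.8030456 ,  0.63078456]), 'wrist_torque': array([-0.03118037, -0.02961265,  0.04606661]), 'grasp_force': 0.0, 'finger_gap': 0.08564227597807522} 0.008
```

View pics/top0.png

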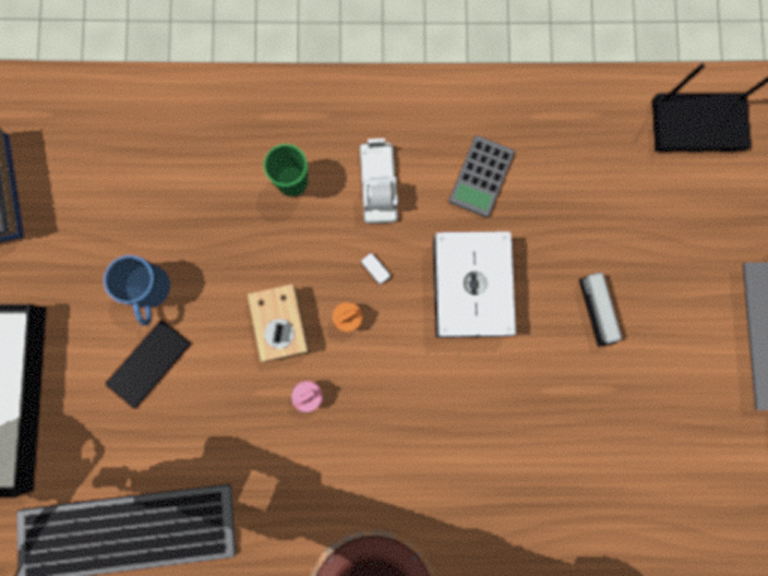

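View pics/side0.png

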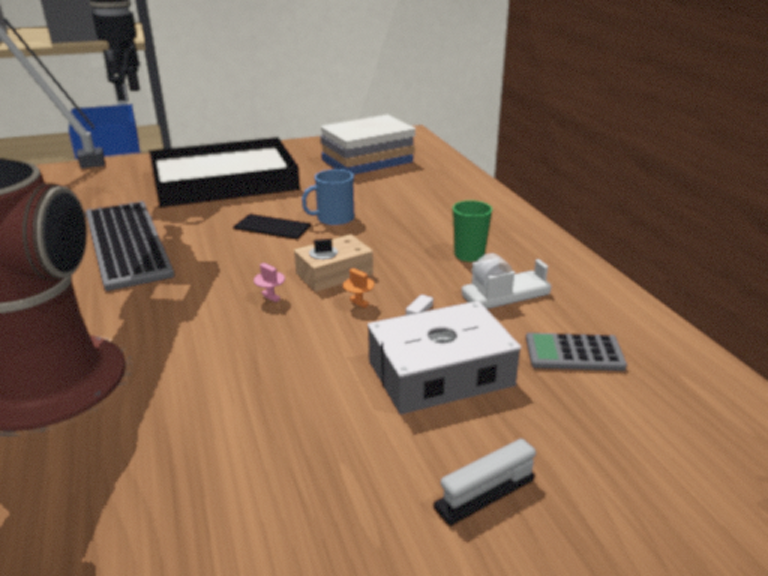

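The candidates in the top view (1.5x pixels) are the black wing on a steel flange in the tidy at (282,333), the orange one at (347,317) and the pink one at (307,397). By the description it's the black one. The side view agrees: (323,246) black, (358,285) orange, (268,280) pink. The well is at (475,283) top and (441,335) side.

Run:
```python
from h import *
f=load('top'); g=load('side')
a=cv2.resize(f['image'][185:245,160:240],None,fx=5,fy=5,interpolation=2)
b=cv2.resize(f['image'][150:228,285:345],None,fx=5,fy=5,interpolation=2)
c=cv2.resize(g['image'][150:200,190:255],None,fx=6,fy=6,interpolation=2)
im=np.zeros((690,810,3),np.uint8); im[:300,:400]=a; im[:390,400:700]=b; im[390:690,:390]=c
cv2.imwrite('pics/crop.png',cv2.resize(im,(640,545))[:,:,::-1])
# wing: black in tidy crop
def rect(f,x0,y0,x1,y1,m,z,n):
    m=m[y0:y1,x0:x1].astype(np.uint8); k,l,s,c=cv2.connectedComponentsWithStats(m)
    for i in np.argsort(-s[1:,4])[:4]+1:
        ys,xs=np.nonzero(l==i); P=onplane(f,np.c_[xs+x0,ys+y0],z)[:,:2]
        r=cv2.minAreaRect((P*1000).astype(np.float32)); print(n,s[i,4],c[i]+[x0,y0],'mean',P.mean(0).round(4),'rect',np.round(r[0],1),np.round(r[1],1),round(r[2],1))
I=f['image'].astype(int); J=g['image'].astype(int)
rect(f,172,205,205,240,I.max(2)<75,.075,'wing')
rect(g,200,150,235,180,J.max(2)<75,.063,'wing side')
hsv=cv2.cvtColor(f['image'],cv2.COLOR_RGB2HSV)
rect(f,285,150,345,228,(I.min(2)>165),.068,'cover')
rect(f,295,160,338,218,(I.max(2)<150),.068,'well/ridges')
gs=cv2.cvtColor(g['image'],cv2.COLOR_RGB2HSV)
rect(g,262,205,330,245,(J.max(2)<150),.068,'well/ridges side')
```

```text
wing 38 [185.31578947 222.        ] mean [0.4525 0.1583] rect [452.6 158.1] [ 9.  26.3] 79.6
wing side 83 [215.02409639 163.62650602] mean [0.4546 0.1596] rect [454.6 160.4] [43.2 27.1] 74.6
wing side 28 [202. 152.] mean [0.4388 0.2427] rect [433.6 240.5] [41.2 16.3] 52.3
cover 3303 [316.40781108 188.87798971] mean [ 0.5376 -0.1804] rect [ 538.6 -180.1] [181.4 131.1] 0.5
well/ridges 104 [314.39423077 188.21153846] mean [ 0.5391 -0.1752] rect [ 538.5 -172.8] [23.5 39.5] 88.5
well/ridges side 162 [317.07407407 241.59259259] mean [ 0.5559 -0.2572] rect [ 549.2 -260.8] [76.4 24.2] 0.5
well/ridges side 122 [294.63114754 222.80327869] mean [ 0.5402 -0.1801] rect [ 539.1 -182.4] [34.  36.9] 70.1
well/ridges side 21 [327.33333333 206.66666667] mean [ 0.6357 -0.1459] rect [ 633.6 -148.8] [21.1 11.4] 70.1
well/ridges side 11 [284.81818182 205.45454545] mean [ 0.5472 -0.1083] rect [ 547.5 -108.7] [ 4.3 13.8] 70.1
```

View pics/crop.png

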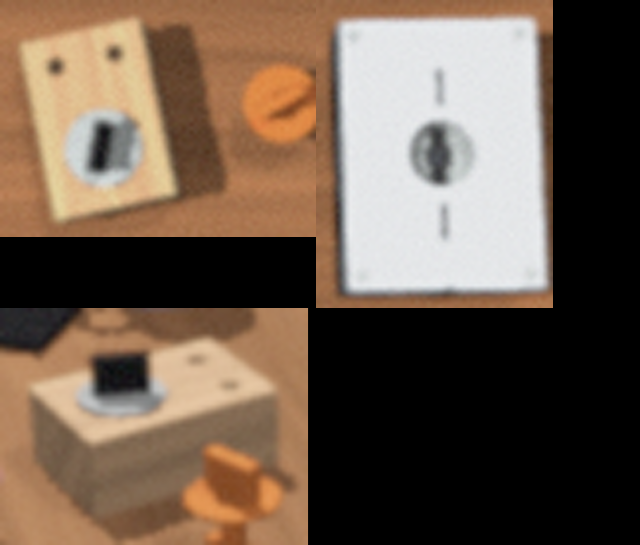

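The crop confirms the choice: a black wing on a steel flange in the tidy's pocket. The well, with its slot and two ridges, is also clear. One more round for the flange centre, ridge line and well depth.

Run:
```python
from h import *
f=load('top'); g=load('side')
I=f['image'].astype(int); J=g['image'].astype(int)
def comps(f,I,m,x0,y0,x1,y1,z,n,amin=5):
    m=m[y0:y1,x0:x1].astype(np.uint8); k,l,s,c=cv2.connectedComponentsWithStats(m)
    for i in np.argsort(-s[1:,4])[:4]+1:
        if s[i,4]<amin: continue
        ys,xs=np.nonzero(l==i); h=cv2.convexHull(np.c_[xs+x0,ys+y0].astype(np.float32))[:,0]
        P=onplane(f,h,z)[:,:2]; r=cv2.minAreaRect((P*1000).astype(np.float32))
        print(n,s[i,4],(c[i]+[x0,y0]).round(1),'mean',onplane(f,[c[i]+[x0,y0]],z)[0,:2].round(4),'rect',np.round(r[0],1),np.round(r[1],1),round(r[2],1))
sat=lambda I:(I.max(2)-I.min(2))
comps(f,I,(sat(I)<35),172,205,202,238,.051,'flange+wing top')
comps(g,J,(sat(J)<35),200,155,235,176,.051,'flange side')
comps(f,I,(I.mean(2)<200),298,160,336,180,.069,'ridge+')
comps(f,I,(I.mean(2)<200),298,202,336,218,.069,'ridge-')
comps(f,I,(I.mean(2)<200),298,176,336,202,.068,'well')
comps(g,J,(J.mean(2)<175),262,222,284,232,.069,'ridge side A')
comps(g,J,(J.mean(2)<175),304,211,326,222,.069,'ridge side B')
comps(g,J,(J.mean(2)<175),280,212,308,235,.068,'well side')
for ff,us,vs in((f,range(306,328,2),range(178,200,3)),(g,range(284,306,2),range(216,232,2))):
    uv=np.array([[u,v] for v in vs for u in us]); z=bydepth(ff,uv)[:,2]*1000
    print(z.round(0).astype(int).reshape(len(vs),-1))
print(bydepth(f,[[300,185],[332,185],[316,165]])[:,2],bydepth(g,[[275,222],[310,222]])[:,2])
```

```text
flange+wing top 304 [185.7 222. ] mean [0.4537 0.1608] rect [453.9 161.2] [49.5 46.8] 89.7
flange side 187 [215.1 166.4] mean [0.456  0.1665] rect [457.5 169.4] [71.7 49.6] 70.2
ridge+ 14 [315.6 171.4] mean [ 0.5835 -0.1792] rect [ 583.1 -179. ] [ 2.6 18.7] 88.6
ridge- 19 [317.2 205.8] mean [ 0.4928 -0.1811] rect [ 492.4 -180.6] [ 5.2 20.8] 88.5
well 207 [315.7 188. ] mean [ 0.5397 -0.1786] rect [ 539.5 -178.2] [40.5 42.4] 36.3
well side 166 [294.4 223. ] mean [ 0.5395 -0.1806] rect [ 539.7 -180.5] [37.9 40.7] 70.1
[[71 71 70 67 68 68 69 71 70 69 72]
 [70 71 67 71 54 53 53 55 65 65 67]
 [70 67 52 57  2  2 52 54 53 67 68]
 [74 71 53 54  6 47  3 55 55 59 68]
 [66 68 55 54 49 48  8 57 56 51 73]
 [68 65 68 53  7  5 45 55 54 65 66]
 [65 70 66 69 69  1 44 72 71 69 69]
 [71 69 70 69 66 68 69 65 67 71 66]]
[[69 69 69 67 69 69 67 66 69 67 68]
 [68 69 68 67 65 65 67 67 66 69 68]
 [69 67 34 33 33 31 29 54 55 67 70]
 [69 32 57 54 55 56 53 56 54 55 67]
 [66 54 55 55 54 54 55 56 54 55 12]
 [69 54 56 55 56 53 54 53 51 54 69]
 [68 67 69 14 37 43 49 48 68 69 69]
 [68 70 70 67 70 68 68 69 70 70 69]]
[0.06889118 0.07005639 0.06999096] [0.06850253 0.06987276]
```

```bash
cat > m.py <<'E'
import sys
from h import *
from scipy.spatial.transform import Rotation as R
def plan(p,yaw):  # target tcp, tool-x yaw deg, tool z down; turn first, then shift
    s=ctrl.observe(); A=R.from_rotvec(s['tcp_rot']); c=np.cos(np.radians(yaw)); d=np.sin(np.radians(yaw))
    B=R.from_matrix(np.array([[c,d,0],[d,-c,0],[0,0,-1]]))
    dr=(A.inv()*B).as_rotvec()/.08; dp=B.inv().apply(np.array(p)-s['ee_pos'])/.025
    x=A.as_matrix()
    print('t',round(s['clock'],2),'pos',s['ee_pos'].round(4),'yaw',np.degrees(np.arctan2(x[1,0],x[0,0])).round(2),'zax',x[:,2].round(4),'F',s['contact_force'].round(2),'gap',round(s['finger_gap'],4),'q6',s['q'][5].round(2))
    print('dr units',dr.round(3),'dp units (after turn)',dp.round(3))
if __name__=='__main__': a=[float(x) for x in sys.argv[1:]]; plan(a[:3],a[3])
E
python3 m.py .4535 .160 .12 169.6
```

```text
t 0.1 pos [0.1736 0.5998 0.2382] yaw 163.86 zax [-7.0e-04 -1.8e-03 -1.0e+00] F [-0.19 -0.8   0.63] gap 0.0856 q6 -0.12
dr units [-0.023 -0.004 -1.253] dp units (after turn) [-14.189 -15.283   4.727]
```

>>> step_arm(dp=[[0, 0, 0], [0, 0, 0], [-0.89, -0.95, 0], [-0.89, -0.95, 0], [-0.89, -0.95, 0], [-0.89, -0.95, 0], [-0.89, -0.95, 0], [-0.89, -0.95, 0]], dr=[[-0.01, 0, -0.63], [-0.01, 0, -0.63], [0, 0, 0], [0, 0, 0], [0, 0, 0], [0, 0, 0], [0, 0, 0], [0, 0, 0]], gripper=-0.3)

```text
clock: 0.77
ee_pos: [0.2798, 0.4346, 0.2385]
tcp_rot: [-0.283, -3.129, -0.001]
contact_force: [0.9, -0.3, 0.4]
finger_gap: 0.0555
grasp_force: 0.0
```

>>> step_arm(dp=[[-0.89, -0.95, 0.2], [-0.89, -0.95, 0.3], [-0.89, -0.95, 0.4], [-0.89, -0.95, 0.5], [-0.89, -0.95, 0.5], [-0.89, -0.95, 0.5], [-0.89, -0.95, 0.5], [-0.89, -0.95, 0.5]], dr=[[0, 0, 0], [0, 0, 0], [0, 0, 0], [0, 0, 0], [0, 0, 0], [0, 0, 0], [0, 0, 0], [0, 0, 0]])

```text
clock: 1.43
ee_pos: [0.4206, 0.2158, 0.1529]
tcp_rot: [0.284, 3.129, 0.002]
contact_force: [0.5, 0.3, -0.0]
finger_gap: 0.0552
grasp_force: 0.0
```

>>> step_arm(dp=[[-0.89, -0.95, 0.5], [-0.89, -0.95, 0.4], [0, 0, 0], [0, 0, 0], [0, 0, 0]], dr=[[0, 0, 0], [0, 0, 0], [0, 0, 0], [0, 0, 0], [0, 0, 0]])

```text
clock: 1.85
ee_pos: [0.4553, 0.1627, 0.131]
tcp_rot: [-0.285, -3.128, -0.003]
contact_force: [1.0, 0.5, 0.9]
finger_gap: 0.0556
grasp_force: 0.0
```

```bash
python3 m.py .4535 .160 .061 169.6
python3 - <<'E'
from h import *
f=grab('top');g=grab('side')
im=np.hstack([cv2.resize(x[a:a+100,b:b+100],(390,390),interpolation=2) for x,a,b in((f['image'],170,135),(g['image'],110,165))])
cv2.imwrite('pics/ap.png',im[:,:,::-1])
E
```

```text
t 1.85 pos [0.4553 0.1627 0.131 ] yaw 169.6 zax [-4.0e-04  1.8e-03 -1.0e+00] F [1.02 0.45 0.9 ] gap 0.0556 q6 -1.2
dr units [ 0.021 -0.009  0.   ] dp units (after turn) [ 0.053 -0.119  2.8  ]
```

View pics/ap.png

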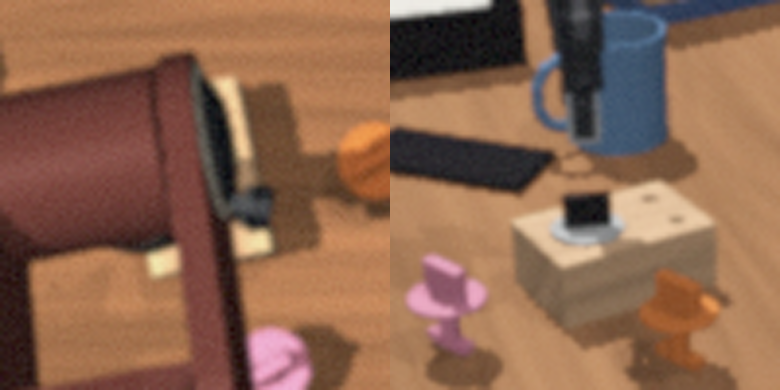

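The side view (right half) shows the finger at (585,110) directly above the black wing at (585,210). The top view is blocked by the arm. Descend and grip.

>>> step_arm(dp=[[0.05, -0.12, 0.6], [0, 0, 0.6], [0, 0, 0.6], [0, 0, 0.5], [0, 0, 0.3], [0, 0, 0.18], [0, 0, 0]], dr=[[0.02, -0.01, 0], [0, 0, 0], [0, 0, 0], [0, 0, 0], [0, 0, 0], [0, 0, 0], [0, 0, 0]])

```text
clock: 2.53
ee_pos: [0.4532, 0.1604, 0.0612]
tcp_rot: [-0.282, -3.129, 0.001]
contact_force: [0.5, -0.1, 0.2]
finger_gap: 0.0556
grasp_force: 0.0
```

>>> step_arm(dp=[[0, 0, 0], [0, 0, 0], [0, 0, 0], [0, 0, 0], [0, 0, 0], [0, 0, 0], [0, 0, 0], [0, 0, 0]], dr=[[0, 0, 0], [0, 0, 0], [0, 0, 0], [0, 0, 0], [0, 0, 0], [0, 0, 0], [0, 0, 0], [0, 0, 0]], gripper=1, newtons=30)

```text
clock: 3.2
ee_pos: [0.4547, 0.1601, 0.0627]
tcp_rot: [0.284, 3.126, 0.001]
contact_force: [-0.9, -0.3, 5.8]
finger_gap: 0.0092
grasp_force: 32.7
```

```bash
python3 m.py .4535 .160 .061 169.6
```

```text
t 3.2 pos [0.4547 0.1601 0.0627] yaw 169.62 zax [ 2.6e-03  3.0e-04 -1.0e+00] F [-0.87 -0.31  5.82] gap 0.0092 q6 -1.21
dr units [0.009 0.031 0.005] dp units (after turn) [ 0.047 -0.012  0.069]
```

>>> step_arm(dp=[[0, 0, -0.4], [0, 0, -0.6], [0, 0, -0.7], [0, 0, -0.7], [0, 0, -0.7], [0, 0, -0.7], [0, 0, -0.7], [0, 0, -0.5]], dr=[[0, 0, 0], [0, 0, 0], [0, 0, 0], [0, 0, 0], [0, 0, 0], [0, 0, 0], [0, 0, 0], [0, 0, 0]], newtons=50)

```text
clock: 3.87
ee_pos: [0.4537, 0.1598, 0.1882]
tcp_rot: [0.284, 3.127, -0.0]
contact_force: [0.5, -0.0, -1.1]
finger_gap: 0.0089
grasp_force: 51.3
```

```bash
python3 m.py .538 -.18 .185 181
python3 - <<'E'
from h import *
g=grab('side'); save(g,'lift.png',(165,60,265,210),3.9)
E
```

```text
t 3.87 pos [0.4537 0.1598 0.1882] yaw 169.63 zax [ 1.5e-03 -2.0e-04 -1.0e+00] F [ 0.51 -0.01 -1.1 ] gap 0.0089 q6 -1.21
dr units [-1.000e-03  1.900e-02 -2.481e+00] dp units (after turn) [ -3.133 -13.65    0.127]
```

View pics/lift.png

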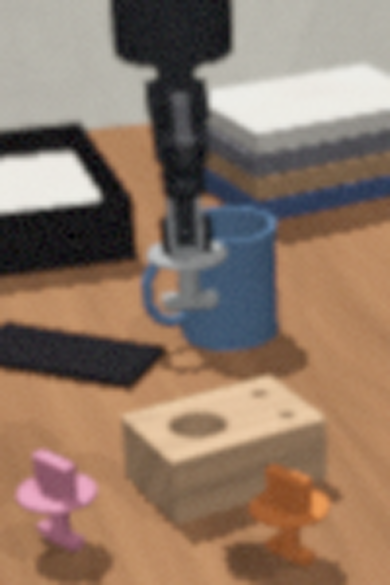

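The stud is out and hanging upright in the fingers: flange at (188,252), cross bar at (188,298). The empty pocket shows below it. Next, carry it to the box.

>>> step_arm(dp=[[0, 0, 0], [0, 0, 0], [0, 0, 0], [-0.2, -0.9, 0], [-0.2, -0.9, 0], [-0.2, -0.9, 0], [-0.2, -0.9, 0], [-0.2, -0.9, 0]], dr=[[0, 0, -0.8], [0, 0.02, -0.8], [0, 0, -0.88], [0, 0, 0], [0, 0, 0], [0, 0, 0], [0, 0, 0], [0, 0, 0]])

```text
clock: 4.58
ee_pos: [0.4802, 0.0469, 0.1856]
tcp_rot: [0.028, -3.139, -0.0]
contact_force: [0.1, -0.2, -0.8]
finger_gap: 0.009
grasp_force: 51.3
```

>>> step_arm(dp=[[-0.2, -0.9, 0], [-0.2, -0.9, 0], [-0.2, -0.9, 0], [-0.2, -0.9, 0], [-0.2, -0.9, 0], [-0.2, -0.9, 0], [-0.2, -0.9, 0], [-0.2, -0.9, 0]], dr=[[0, 0, 0], [0, 0, 0], [0, 0, 0], [0, 0, 0], [0, 0, 0], [0, 0, 0], [0, 0, 0], [0, 0, 0]])

```text
clock: 5.25
ee_pos: [0.5233, -0.1324, 0.1855]
tcp_rot: [0.027, -3.139, -0.001]
contact_force: [0.8, -0.2, -1.1]
finger_gap: 0.009
grasp_force: 51.3
```

>>> step_arm(dp=[[-0.25, -0.9, 0], [-0.28, -0.9, 0.13], [0, -0.15, 0.5], [0, 0, 0.5], [0, 0, 0.3], [0, 0, 0], [0, 0, 0]], dr=[[0, 0, 0], [0, 0, 0], [0, 0, 0], [0, 0, 0], [0, 0, 0], [0, 0, 0], [0, 0, 0]])

```text
clock: 5.83
ee_pos: [0.5369, -0.1785, 0.1493]
tcp_rot: [0.029, -3.138, -0.002]
contact_force: [-0.1, -0.1, -0.4]
finger_gap: 0.0087
grasp_force: 51.3
```

```bash
python3 m.py .538 -.18 .129 181
python3 - <<'E'
from h import *
f=grab('top'); g=grab('side')
im=np.hstack([cv2.resize(x[a:a+100,b:b+100],(390,390),interpolation=2) for x,a,b in((f['image'],140,265),(g['image'],150,245))])
cv2.imwrite('pics/over.png',im[:,:,::-1])
E
```

```text
t 5.83 pos [ 0.5369 -0.1785  0.1493] yaw -178.94 zax [-0.0035  0.0015 -1.    ] F [-0.1  -0.11 -0.35] gap 0.0087 q6 -2.04
dr units [ 0.019 -0.043  0.014] dp units (after turn) [-0.042 -0.061  0.812]
```

View pics/over.png

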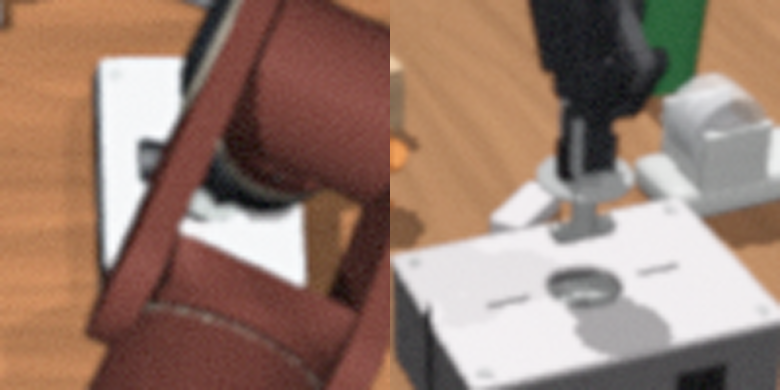

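Run:
```python
from h import *
g=load('side'); J=g['image'].astype(int)
sat=J.max(2)-J.min(2)
# flange: light grey on brown
sub=((sat<32)&(J.mean(2)>125))[185:205,278:316].astype(np.uint8)
for r in sub: print(''.join('.#'[v] for v in r))
print('---grey level bar rows'); print(J.mean(2).astype(int)[200:214,282:308])
for n,u,v,z in(('flange c',295.3,196.2,.1343),('bar c',294.7,209,.1038)):
    print(n,onplane(g,[[u,v]],z)[0])
# predicted pixels of the stud if exactly under the TCP
def proj(P):
    M=np.linalg.inv(g['cam_to_world']); q=M[:3,:3]@P+M[:3,3]; x,y=q[0]/-q[2],-q[1]/-q[2]; k=1+g['k1']*(x*x+y*y)
    return np.array([g['fx']*x*k+g['cx'],g['fy']*y*k+g['cy']]).round(1)
p=np.array([.5369,-.1785,.1493])
fl=np.array([proj(p+[.026*np.cos(a),.026*np.sin(a),-.0135]) for a in np.linspace(0,6.28,40)])
print('flange pred u',fl[:,0].min(),fl[:,0].max(),'v',fl[:,1].min(),fl[:,1].max())
print('foot ends pred',proj(p+[-.018,0,-.0455]),proj(p+[.018,0,-.0455]), proj(p+[0,0,-.0525]))
```

```text
.....................................#
.....................................#
.....................................#
.....................................#
...................................###
........#.......................######
.......###...............##...########
......####...............###..########
.....#####...............#############
.....#####...............#############
.....#####...........#################
....#######.........##################
..###########...##############..######
#############################....#####
############################......####
##########################........####
#######################..........#####
##########.....####.............######
##########......#..........###########
#########..............###############
---grey level bar rows
[[240 239 236 223 197 167 163 166 171 162 151 163 156 146 142 144 139 141
  143 141 139 140 136 136 138 134]
 [239 239 234 216 181 146 135 142 146 144 137 151 151 144 138 137 138 137
  138 136 136 137 141 142 142 141]
 [238 232 216 185 151 135 130 137 137 128 122 131 132 129 127 122 134 140
  140
[... 717 characters left out ...]
 122 121 123 124 124 123 116 118 120 127
  141 163 199 229 238 239 239 240]
 [240 240 237 219 172 127 123 121 119 121 120 123 129 138 141 150 162 172
  191 207 226 236 240 240 239 240]
 [240 241 239 230 205 158 126 122 128 136 145 160 174 189 195 207 220 227
  229 232 237 239 239 240 239 239]
 [240 239 240 238 227 199 177 172 178 187 198 217 227 229 230 234 237 239
  239 239 240 239 238 240 239 239]
 [239 240 240 239 238 231 227 226 228 229 231 236 238 239 239 239 239 240
  240 239 239 239 239 240 240 239]]
flange c [ 0.53928291 -0.17972343  0.1343    ]
bar c [ 0.53859691 -0.18095638  0.1038    ]
flange pred u 281.5 306.6 v 189.2 202.1
foot ends pred [285.6 210.1] [301.3 207. ] [293.4 211.4]
```

>>> step_arm(dp=[[-0.04, -0.02, 0.3], [0, 0, 0.4], [0, 0, 0.4], [0, 0, 0.3], [0, 0, 0.16], [0, 0, 0], [0, 0, 0]], dr=[[0.02, -0.04, 0.01], [0, 0, 0], [0, 0, 0], [0, 0, 0], [0, 0, 0], [0, 0, 0], [0, 0, 0]])

```text
clock: 6.52
ee_pos: [0.5388, -0.1804, 0.1114]
tcp_rot: [-0.026, 3.14, -0.002]
contact_force: [-0.5, -0.2, -0.5]
finger_gap: 0.0089
grasp_force: 51.3
```

>>> step_arm(dp=[[0, 0, 0.04], [0, 0, 0.04], [0, 0, 0.04], [0, 0, 0]], dr=[[0, 0, 0], [0, 0, 0], [0, 0, 0], [0, 0, 0]])

```text
clock: 6.85
ee_pos: [0.5391, -0.1805, 0.109]
tcp_rot: [-0.026, 3.139, -0.003]
contact_force: [-0.5, -0.4, -0.1]
finger_gap: 0.0086
grasp_force: 51.3
```

```bash
python3 m.py .538 -.179 .107 181;  python3 - <<'E'
from h import *
g=grab('side'); save(g,'near.png',(265,170,325,240),8)
E
python3 m.py .538 -.179 .107 181
```

```text
t 6.85 pos [ 0.5391 -0.1805  0.109 ] yaw -179.05 zax [ 0.0027 -0.0016 -1.    ] F [-0.46 -0.39 -0.05] gap 0.0086 q6 -2.04
dr units [-0.021  0.034 -0.011] dp units (after turn) [0.043 0.06  0.081]
t 6.9 pos [ 0.5391 -0.1805  0.109 ] yaw -179.05 zax [ 0.0027 -0.0017 -1.    ] F [-0.06  0.74 -0.41] gap 0.0089 q6 -2.04
dr units [-0.021  0.033 -0.012] dp units (after turn) [0.042 0.061 0.081]
```

View pics/near.png

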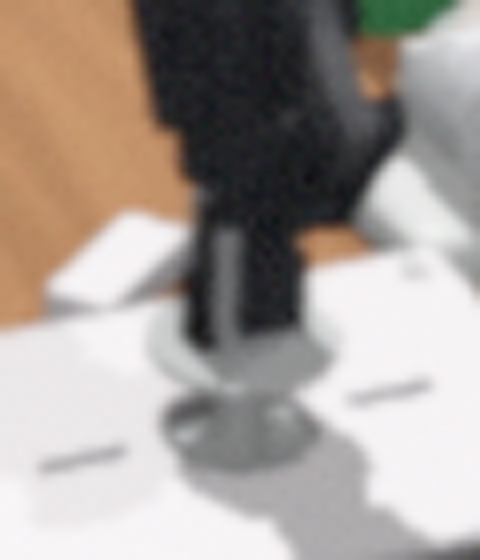

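The shaft at (239,430) is centred in the well, which spans 163 to 318. The foot is just inside, so ease down by feel.

>>> step_arm(dp=[[0.015, 0.03, 0.02], [0, 0, 0.04], [0, 0, 0.04], [0, 0, 0.04], [0, 0, 0]], dr=[[-0.01, 0.017, 0], [0, 0, 0], [0, 0, 0], [0, 0, 0], [0, 0, 0]])

```text
clock: 7.32
ee_pos: [0.5384, -0.1796, 0.105]
tcp_rot: [-0.026, 3.141, -0.001]
contact_force: [0.6, -0.2, -1.0]
finger_gap: 0.0091
grasp_force: 51.3
```

>>> step_arm(dp=[[0, 0, 0.04], [0, 0, 0.04], [0, 0, 0]], dr=[[0, 0, 0], [0, 0, 0], [0, 0, 0]])

```text
clock: 7.57
ee_pos: [0.5385, -0.1796, 0.1031]
tcp_rot: [-0.026, 3.141, -0.001]
contact_force: [-0.1, 0.6, -0.7]
finger_gap: 0.009
grasp_force: 51.3
```

>>> step_arm(dp=[[0, 0, 0.04], [0, 0, 0.04], [0, 0, 0]], dr=[[0, 0, 0], [0, 0, 0], [0, 0, 0]])

```text
clock: 7.82
ee_pos: [0.5385, -0.1797, 0.1012]
tcp_rot: [-0.026, 3.141, -0.001]
contact_force: [-1.2, -0.4, -1.5]
finger_gap: 0.009
grasp_force: 51.3
```

>>> step_arm(dp=[[0, 0, 0.04], [0, 0, 0.04], [0, 0, 0]], dr=[[0, 0, 0], [0, 0, 0], [0, 0, 0]])

```text
clock: 8.07
ee_pos: [0.5385, -0.1797, 0.0992]
tcp_rot: [-0.026, 3.141, -0.001]
contact_force: [0.2, -0.9, -1.4]
finger_gap: 0.0087
grasp_force: 51.3
```

>>> step_arm(dp=[[0, 0, 0.04], [0, 0, 0.04], [0, 0, 0]], dr=[[0, 0, 0], [0, 0, 0], [0, 0, 0]])

```text
clock: 8.32
ee_pos: [0.5388, -0.1798, 0.0978]
tcp_rot: [-0.026, 3.14, -0.001]
contact_force: [-1.6, 0.4, 2.1]
finger_gap: 0.0089
grasp_force: 51.7
```

>>> step_arm(dp=[[0, 0, 0.04], [0, 0, 0.04], [0, 0, 0.04], [0, 0, 0.04], [0, 0, 0]], dr=[[0, 0, 0], [0, 0, 0], [0, 0, 0], [0, 0, 0], [0, 0, 0]])

```text
clock: 8.73
ee_pos: [0.5388, -0.1798, 0.0936]
tcp_rot: [-0.026, 3.14, -0.002]
contact_force: [-0.8, 0.7, 4.5]
finger_gap: 0.0087
grasp_force: 52.1
```

>>> step_arm(dp=[[0, 0, 0.04], [0, 0, 0.04], [0, 0, 0.04], [0, 0, 0]], dr=[[0, 0, 0], [0, 0, 0], [0, 0, 0], [0, 0, 0]])

```text
clock: 9.07
ee_pos: [0.5389, -0.1798, 0.0909]
tcp_rot: [-0.026, 3.14, -0.002]
contact_force: [-1.4, 0.9, 6.1]
finger_gap: 0.0087
grasp_force: 52.3
```

>>> step_arm(dp=[[0, 0, 0.04], [0, 0, 0.03], [0, 0, 0]], dr=[[0, 0, 0], [0, 0, 0], [0, 0, 0]])

```text
clock: 9.32
ee_pos: [0.539, -0.1798, 0.0894]
tcp_rot: [-0.026, 3.14, -0.002]
contact_force: [-3.2, 0.9, 7.2]
finger_gap: 0.009
grasp_force: 52.4
```

>>> step_arm(dp=[[0.03, 0, 0.02], [0, 0, 0.03], [0, 0, 0.03], [0, 0, 0]], dr=[[0, 0, 0], [0, 0, 0], [0, 0, 0], [0, 0, 0]])

```text
clock: 9.65
ee_pos: [0.5388, -0.1798, 0.0879]
tcp_rot: [-0.026, 3.138, -0.002]
contact_force: [-1.4, 1.3, 8.3]
finger_gap: 0.0088
grasp_force: 52.6
```

>>> step_arm(dp=[[0, 0, 0], [0, 0, 0]], dr=[[0, 0, 0], [0, 0, 0]])

```text
clock: 9.82
ee_pos: [0.5388, -0.1799, 0.088]
tcp_rot: [-0.026, 3.139, -0.002]
contact_force: [-0.6, 2.3, 7.5]
finger_gap: 0.0088
grasp_force: 52.6
```

>>> step_arm(dp=[[0, -0.01, 0.03], [0, 0, 0], [0, 0, 0]], dr=[[0, 0, 0], [0, 0, 0], [0, 0, 0]])

```text
clock: 10.07
ee_pos: [0.5388, -0.18, 0.0874]
tcp_rot: [-0.026, 3.138, -0.001]
contact_force: [-2.1, 2.7, 9.2]
finger_gap: 0.0088
grasp_force: 52.7
```

>>> step_arm(dp=[[0, 0, 0.01], [0, 0, 0], [0, 0, 0]], dr=[[0, 0, 0], [0, 0, 0], [0, 0, 0]])

```text
clock: 10.32
ee_pos: [0.5389, -0.18, 0.0874]
tcp_rot: [-0.026, 3.139, -0.001]
contact_force: [-2.7, 1.7, 10.0]
finger_gap: 0.0088
grasp_force: 52.8
```

At the hard stop: about 10 N, and z has stopped moving. Start the clockwise turn gently.

>>> step_arm(dp=[[0.01, 0.02, 0], [0, 0, 0], [0, 0, 0], [0, 0, 0]], dr=[[0, 0, 0.5], [0, 0, 0.7], [0, 0, 0.7], [0, 0, 0]])

```text
clock: 10.65
ee_pos: [0.539, -0.1799, 0.0874]
tcp_rot: [0.215, 3.13, -0.002]
contact_force: [-1.3, 1.1, 8.2]
finger_gap: 0.0088
grasp_force: 52.6
```

```bash
python3 m.py .5385 -.1797 .0874 91; python3 -c "
from bench import ctrl;print(ctrl.observe()['wrist_torque'])"
```

```text
t 10.65 pos [ 0.539  -0.1799  0.0874] yaw 172.14 zax [ 0.0042 -0.0017 -1.    ] F [-1.34  1.11  8.16] gap 0.0088 q6 -1.89
dr units [ 0.027  0.056 17.702] dp units (after turn) [ 0.007 -0.02   0.001]
[ 0.28071682  0.20230431 -0.03395964]
```

>>> step_arm(dp=[[0, 0, 0], [0, 0, 0], [0, 0, 0], [0, 0, 0], [0, 0, 0]], dr=[[0, 0, 0.9], [0, 0, 0.9], [0, 0, 0.9], [0, 0, 0.9], [0, 0, 0]])

```text
clock: 11.07
ee_pos: [0.5393, -0.1801, 0.0876]
tcp_rot: [0.663, 3.065, -0.002]
contact_force: [-0.9, 0.8, 8.4]
finger_gap: 0.009
grasp_force: 52.6
```

```bash
python3 m.py .5385 -.1797 .0874 91; python3 -c "
from bench import ctrl;print(ctrl.observe()['wrist_torque'])"
```

```text
t 11.07 pos [ 0.5393 -0.1801  0.0876] yaw 155.6 zax [ 0.005  -0.0023 -1.    ] F [-0.87  0.78  8.39] gap 0.009 q6 -1.6
dr units [ 0.039  0.062 14.094] dp units (after turn) [ 0.017 -0.031  0.009]
[ 0.15737437  0.10918582 -0.03064913]
```

>>> step_arm(dp=[[0, 0, 0.01], [0, 0, 0], [0, 0, 0], [0, 0, 0], [0, 0, 0], [0, 0, 0], [0, 0, 0], [0, 0, 0]], dr=[[0, 0, 0.9], [0, 0, 0.9], [0, 0, 0.9], [0, 0, 0.9], [0, 0, 0.9], [0, 0, 0.9], [0, 0, 0.9], [0, 0, 0.9]])

```text
clock: 11.73
ee_pos: [0.5394, -0.1803, 0.0875]
tcp_rot: [1.507, 2.749, 0.0]
contact_force: [-1.0, 1.6, 9.3]
finger_gap: 0.0087
grasp_force: 52.6
```

>>> step_arm(dp=[[0, 0, 0], [0, 0, 0], [0, 0, 0], [0, 0, 0], [0, 0, 0], [0, 0, 0], [0, 0, 0], [0, 0, 0]], dr=[[0, 0, 0.9], [0, 0, 0.9], [0, 0, 0.9], [0, 0, 0.9], [0, 0, 0.9], [0, 0, 0.9], [0, 0, 0.7], [0, 0, 0]])

```text
clock: 12.4
ee_pos: [0.5395, -0.1804, 0.0875]
tcp_rot: [2.125, 2.306, 0.003]
contact_force: [0.3, -0.6, 8.9]
finger_gap: 0.009
grasp_force: 52.6
```

```bash
python3 m.py .5385 -.1797 .0874 91; python3 -c "
from bench import ctrl;print(ctrl.observe()['wrist_torque'])"
```

```text
t 12.4 pos [ 0.5395 -0.1804  0.0875] yaw 94.67 zax [ 0.0056 -0.0029 -1.    ] F [ 0.26 -0.57  8.92] gap 0.009 q6 -0.53
dr units [0.068 0.04  0.801] dp units (after turn) [ 0.027 -0.039  0.006]
[ 0.03624546  0.07832674 -0.05314857]
```

>>> step_arm(dp=[[0, 0, 0], [0, 0, 0], [0, 0, 0]], dr=[[0, 0, 0.5], [0, 0, 0.35], [0, 0, 0]])

```text
clock: 12.65
ee_pos: [0.5395, -0.1804, 0.0876]
tcp_rot: [2.201, 2.233, 0.003]
contact_force: [0.2, -0.1, 9.0]
finger_gap: 0.0092
grasp_force: 52.5
```

```bash
python3 m.py .5385 -.1797 .0874 91; python3 -c "
from bench import ctrl;print(ctrl.observe()['wrist_torque'])"
```

```text
t 12.65 pos [ 0.5395 -0.1804  0.0876] yaw 90.83 zax [ 0.0056 -0.003  -1.    ] F [ 0.2  -0.08  9.05] gap 0.0092 q6 -0.47
dr units [ 0.07   0.038 -0.037] dp units (after turn) [ 0.028 -0.04   0.006]
[0.05218462 0.07113351 0.03979124]
```

The quarter turn is reached. Ease up and feel for the notch.

>>> step_arm(dp=[[0, 0, -0.05], [0, 0, -0.05], [0, 0, 0]], dr=[[0, 0, 0.05], [0, 0, 0], [0, 0, 0]])

```text
clock: 12.9
ee_pos: [0.5395, -0.1804, 0.09]
tcp_rot: [2.204, 2.23, 0.003]
contact_force: [0.2, 0.8, 6.7]
finger_gap: 0.0091
grasp_force: 52.5
```

>>> step_arm(dp=[[0, 0, -0.04], [0, 0, -0.03], [0, 0, 0]], dr=[[0, 0, 0], [0, 0, 0], [0, 0, 0]])

```text
clock: 13.15
ee_pos: [0.5394, -0.1804, 0.0915]
tcp_rot: [2.205, 2.23, 0.003]
contact_force: [-0.0, 1.2, 5.6]
finger_gap: 0.0088
grasp_force: 52.4
```

>>> step_arm(dp=[[0, 0, -0.04], [0, 0, 0], [0, 0, 0]], dr=[[0, 0, 0], [0, 0, 0], [0, 0, 0]])

```text
clock: 13.4
ee_pos: [0.5394, -0.1803, 0.0923]
tcp_rot: [2.204, 2.23, 0.003]
contact_force: [1.7, -0.4, 6.3]
finger_gap: 0.0091
grasp_force: 52.3
```

>>> step_arm(dp=[[0, 0, -0.03], [0, 0, 0], [0, 0, 0]], dr=[[0, 0, 0], [0, 0, 0], [0, 0, 0]])

```text
clock: 13.65
ee_pos: [0.5392, -0.1802, 0.0926]
tcp_rot: [2.205, 2.23, 0.003]
contact_force: [3.0, -1.0, 5.3]
finger_gap: 0.0089
grasp_force: 52.1
```

>>> step_arm(dp=[[0, 0, -0.03], [0, 0, 0], [0, 0, 0]], dr=[[0, 0, 0], [0, 0, 0], [0, 0, 0]])

```text
clock: 13.9
ee_pos: [0.539, -0.1802, 0.0927]
tcp_rot: [2.205, 2.23, 0.002]
contact_force: [4.0, -2.2, 3.1]
finger_gap: 0.0089
grasp_force: 51.8
```

z has stopped at 0.0927 and the upward spring force is falling away, so the notch is holding the bar. Relax, release and rise.

>>> step_arm(dp=[[0, 0, 0.03], [0, 0, 0]], dr=[[0, 0, 0], [0, 0, 0]])

```text
clock: 14.07
ee_pos: [0.5389, -0.1801, 0.0924]
tcp_rot: [2.205, 2.231, 0.002]
contact_force: [3.6, -1.2, 6.1]
finger_gap: 0.009
grasp_force: 52.3
```

>>> step_arm(dp=[[0, 0, 0], [0, 0, 0], [0, 0, 0], [0, 0, 0], [0, 0, 0], [0, 0, 0]], dr=[[0, 0, 0], [0, 0, 0], [0, 0, 0], [0, 0, 0], [0, 0, 0], [0, 0, 0]], gripper=0)

```text
clock: 14.57
ee_pos: [0.5372, -0.1792, 0.0908]
tcp_rot: [2.209, 2.234, -0.0]
contact_force: [-0.7, 0.2, -0.8]
finger_gap: 0.0427
grasp_force: 0.0
```

>>> step_arm(dp=[[0, 0, -0.3], [0, 0, -0.6], [0, 0, -0.8], [0, 0, -0.8], [0, 0, -0.8], [0, 0, -0.8], [0, 0, -0.8], [0, 0, -0.8]], dr=[[0, 0, 0], [0, 0, 0], [0, 0, 0], [0, 0, 0], [0, 0, 0], [0, 0, 0], [0, 0, 0], [0, 0, 0]])

```text
clock: 15.23
ee_pos: [0.5374, -0.1793, 0.2356]
tcp_rot: [2.207, 2.233, 0.001]
contact_force: [0.7, 0.7, -0.0]
finger_gap: 0.0423
grasp_force: 0.0
```

>>> step_arm(dp=[[0, 0, 0], [0, 0, 0], [0, 0, 0]], dr=[[0, 0, 0], [0, 0, 0], [0, 0, 0]])

```text
clock: 15.48
ee_pos: [0.5371, -0.1792, 0.2331]
tcp_rot: [2.209, 2.234, -0.0]
contact_force: [-0.1, -0.0, 0.0]
finger_gap: 0.043
grasp_force: 0.0
```

Run:
```python
from h import *
g=grab('side'); save(g,'end.png',(180,110,360,260),3.5)
for u,v in((294,212),(290,214),(298,214),(288,213),(302,213)): print(u,v,bydepth(g,[[u,v]])[0].round(4))
```

```text
294 212 [ 0.533  -0.1903  0.1032]
290 214 [ 0.5332 -0.17    0.0857]
298 214 [ 0.5374 -0.2007  0.1036]
288 213 [ 0.5337 -0.158   0.0808]
302 213 [ 0.57   -0.1522  0.0693]
```

View pics/end.png

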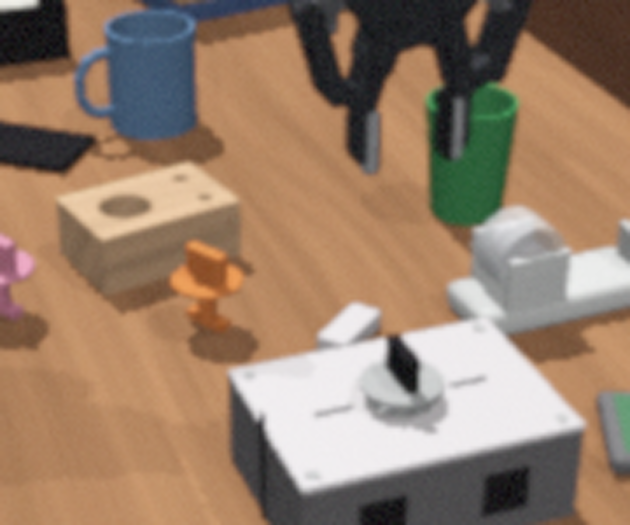

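The stud sits locked: wing along y at (402,365), and the flange underside is about 9 mm above the cover (unlocked would be about 15 mm). The gripper is clear.

```bash
python3 -c "
from bench import ctrl;print(ctrl.hand_in())"
```

```text
the job is handed in; nothing more can be done
None
```

The winged stud is in the cover's well, pushed in, turned a quarter turn clockwise and locked; pressing force stayed around 10 N, the arm is clear, and the job was handed in at about 15.5 s.

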